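# Find the fullest glaze tin of the right colour by hefting

### The job

We need more of the glaze that is on the bowl standing on the round banding wheel. On the board whose test tile has that colour, heft the three closed tins one after another, working along the row from the one next to the tile: lift each a few centimetres off the board with the gripper, feel its weight, and set it back standing on the board. Then hold the heaviest of the three up in the air, upright, its base at least 15 cm above the table and touching nothing else, and finish while still holding it there (do not put it down), with its two lighter companions standing on their board, the other board's tins left where they are and the bowls undisturbed.

Things in the scene. Friction and masses are not known exactly. Their poses are not given: they have to be found in the camera images.
- wheel: Banding wheel: low turntable with a dark cast base and a round aluminium head 180 across, top 65 high. Origin: on the table under its axis. One of the two bowls stands on it, the axis under the bowl to within 20 mm. It may be left or right of the kiln shelf.
- kiln_shelf: Square cream kiln shelf, 190 x 190, on three short props, top 65 high. Origin: on the table under its centre. The bowl that does not matter stands on it.
- bowl_blue_mid (a point): Blue-glazed bowl, 124 across, 62 high, loose, on the wheel or on the kiln shelf (top of the rim 127 mm above the table); this point is its centre, half-way up.
- bowl_red_mid (a point): Rust-red-glazed bowl, same size; this point is its centre, half-way up.
- board_blue: Dark wooden ware board, 116 wide (its x) by 360 long (its y) by 20 high, fixed to the table. Origin: centre of its underside; its y within 0.25 rad of the world's y. At its +y end lies a fired test tile glazed blue (80 x 46 mm, top 29 mm above the table, centre 138 mm from the board's origin along +y). Three tins stand on it in a row along its y, 95 mm apart. Which board is left and which right varies.
- board_red: Dark wooden ware board, 116 wide (its x) by 360 long (its y) by 20 high, fixed to the table. Origin: centre of its underside; its y within 0.25 rad of the world's y. At its +y end lies a fired test tile glazed rust red (80 x 46 mm, top 29 mm above the table, centre 138 mm from the board's origin along +y). Three tins stand on it in a row along its y, 95 mm apart. Which board is left and which right varies.
- tin_blue_1_mid (a point): Closed tin next to the tile on the blue tile's board (board-frame y = 45 mm); its centre, half-way up. All six tins look alike: bare metal, slip lid, blank white label, 60 to 62 across, 95 high, round; the centre is 67.5 mm above the table while it stands on the board. A tin weighs 150 to 660 g and its filling, a firm block that can slide 2 mm inside, cannot be seen; on each board the heaviest outweighs the next by at least 140 g, and any of the three may be the heaviest.
- tin_blue_2_mid (a point): Closed tin in the middle of the row on the blue tile's board (board-frame y = -50 mm); its centre, half-way up. Like tin_blue_1.
- tin_blue_3_mid (a point): Closed tin at the end away from the tile on the blue tile's board (board-frame y = -145 mm); its centre, half-way up. Like tin_blue_1.
- tin_red_1_mid (a point): Closed tin next to the tile on the red tile's board (board-frame y = 45 mm); its centre, half-way up. Like tin_blue_1.
- tin_red_2_mid (a point): Closed tin in the middle of the row on the red tile's board (board-frame y = -50 mm); its centre, half-way up. Like tin_blue_1.
- tin_red_3_mid (a point): Closed tin at the end away from the tile on the red tile's board (board-frame y = -145 mm); its centre, half-way up. Like tin_blue_1.
There are look-alikes about, which are no part of the job. What is shaped like the wheel but yellow is not meant.

How it is judged:
On the way, in this order (a step that is already met when the one before it is completed fails the run):
1. the tin next to the tile, on the board whose tile matches the bowl on the wheel, is lifted 1 cm or more off the board in the gripper (((horizontal distance between bowl_blue_mid and wheel below 0.06 m and height (world z) of tin_blue_1_mid above 0.0775 m and contact force between tin_blue_1 and the fingers above 0.5 N) or (horizontal distance between bowl_red_mid and wheel below 0.06 m and height (world z) of tin_red_1_mid above 0.0775 m and contact force between tin_red_1 and the fingers above 0.5 N))), for 0.2 s.
2. the tin in the middle of the row, on the board whose tile matches the bowl on the wheel, is lifted 1 cm or more off the board in the gripper (((horizontal distance between bowl_blue_mid and wheel below 0.06 m and height (world z) of tin_blue_2_mid above 0.0775 m and contact force between tin_blue_2 and the fingers above 0.5 N) or (horizontal distance between bowl_red_mid and wheel below 0.06 m and height (world z) of tin_red_2_mid above 0.0775 m and contact force between tin_red_2 and the fingers above 0.5 N))), for 0.2 s.
3. the tin at the end away from the tile, on the board whose tile matches the bowl on the wheel, is lifted 1 cm or more off the board in the gripper (((horizontal distance between bowl_blue_mid and wheel below 0.06 m and height (world z) of tin_blue_3_mid above 0.0775 m and contact force between tin_blue_3 and the fingers above 0.5 N) or (horizontal distance between bowl_red_mid and wheel below 0.06 m and height (world z) of tin_red_3_mid above 0.0775 m and contact force between tin_red_3 and the fingers above 0.5 N))), for 0.2 s.
At the end, for the whole second after the job is handed in: The matching board's heaviest tin is held by the fingers alone, still, upright within 0.3 rad, base 15 cm or more above the table; its two companions stand upright on their board, not on the tile; the other board's tins and the bowls are within 3 cm of their start (((horizontal distance between bowl_blue_mid and wheel below 0.06 m and contact force between board_blue and anything else below 6.1 N and distance of each of tin_red_1_mid, tin_red_2_mid, tin_red_3_mid from where it was at the start of the episode below 0.03 m and angle between each of tin_red_1_mid, tin_red_2_mid, tin_red_3_mid's own z axis and vertical below 0.1 rad and ((height (world z) of tin_blue_1_mid above 0.1975 m and angle between tin_blue_1_mid's own z axis and vertical below 0.3 rad and contact force between tin_blue_1 and the fingers above 1 N and linear speed of tin_blue_1 below 0.05 m/s and contact force between each of board_blue, board_red, tin_blue_2, tin_blue_3, tin_red_1, tin_red_2, tin_red_3 and tin_blue_1 below 0.3 N and x of tin_blue_2_mid in the frame of board_blue between -0.058 and 0.058 m and y of tin_blue_2_mid in the frame of board_blue between -0.18 and 0.11 m and z of each of tin_blue_2_mid, tin_blue_3_mid in the frame of board_blue below 0.0715 m and angle between each of tin_blue_2_mid, tin_blue_3_mid's own z axis and vertical below 0.1 rad and x of tin_blue_3_mid in the frame of board_blue between -0.058 and 0.058 m and y of tin_blue_3_mid in the frame of board_blue between -0.18 and 0.11 m) or (height (world z) of tin_blue_2_mid above 0.1975 m and angle between tin_blue_2_mid's own z axis and vertical below 0.3 rad and contact force between tin_blue_2 and the fingers above 1 N and linear speed of tin_blue_2 below 0.05 m/s and contact force between each of board_blue, board_red, tin_blue_1, tin_blue_3, tin_red_1, tin_red_2, tin_red_3 and tin_blue_2 below 0.3 N and x of tin_blue_1_mid in the frame of board_blue between -0.058 and 0.058 m and y of tin_blue_1_mid in the frame of board_blue between -0.18 and 0.11 m and z of each of tin_blue_1_mid, tin_blue_3_mid in the frame of board_blue below 0.0715 m and angle between each of tin_blue_1_mid, tin_blue_3_mid's own z axis and vertical below 0.1 rad and x of tin_blue_3_mid in the frame of board_blue between -0.058 and 0.058 m and y of tin_blue_3_mid in the frame of board_blue between -0.18 and 0.11 m) or (height (world z) of tin_blue_3_mid above 0.1975 m and angle between tin_blue_3_mid's own z axis and vertical below 0.3 rad and contact force between tin_blue_3 and the fingers above 1 N and linear speed of tin_blue_3 below 0.05 m/s and contact force between each of board_blue, board_red, tin_blue_1, tin_blue_2, tin_red_1, tin_red_2, tin_red_3 and tin_blue_3 below 0.3 N and x of tin_blue_1_mid in the frame of board_blue between -0.058 and 0.058 m and y of tin_blue_1_mid in the frame of board_blue between -0.18 and 0.11 m and z of each of tin_blue_1_mid, tin_blue_2_mid in the frame of board_blue below 0.0715 m and angle between each of tin_blue_1_mid, tin_blue_2_mid's own z axis and vertical below 0.1 rad and x of tin_blue_2_mid in the frame of board_blue between -0.058 and 0.058 m and y of tin_blue_2_mid in the frame of board_blue between -0.18 and 0.11 m))) or (horizontal distance between bowl_red_mid and wheel below 0.06 m and contact force between board_red and anything else below 6.1 N and distance of each of tin_blue_1_mid, tin_blue_2_mid, tin_blue_3_mid from where it was at the start of the episode below 0.03 m and angle between each of tin_blue_1_mid, tin_blue_2_mid, tin_blue_3_mid's own z axis and vertical below 0.1 rad and ((height (world z) of tin_red_1_mid above 0.1975 m and angle between tin_red_1_mid's own z axis and vertical below 0.3 rad and contact force between tin_red_1 and the fingers above 1 N and linear speed of tin_red_1 below 0.05 m/s and contact force between each of board_blue, board_red, tin_blue_1, tin_blue_2, tin_blue_3, tin_red_2, tin_red_3 and tin_red_1 below 0.3 N and x of tin_red_2_mid in the frame of board_red between -0.058 and 0.058 m and y of tin_red_2_mid in the frame of board_red between -0.18 and 0.11 m and z of each of tin_red_2_mid, tin_red_3_mid in the frame of board_red below 0.0715 m and angle between each of tin_red_2_mid, tin_red_3_mid's own z axis and vertical below 0.1 rad and x of tin_red_3_mid in the frame of board_red between -0.058 and 0.058 m and y of tin_red_3_mid in the frame of board_red between -0.18 and 0.11 m) or (height (world z) of tin_red_2_mid above 0.1975 m and angle between tin_red_2_mid's own z axis and vertical below 0.3 rad and contact force between tin_red_2 and the fingers above 1 N and linear speed of tin_red_2 below 0.05 m/s and contact force between each of board_blue, board_red, tin_blue_1, tin_blue_2, tin_blue_3, tin_red_1, tin_red_3 and tin_red_2 below 0.3 N and x of tin_red_1_mid in the frame of board_red between -0.058 and 0.058 m and y of tin_red_1_mid in the frame of board_red between -0.18 and 0.11 m and z of each of tin_red_1_mid, tin_red_3_mid in the frame of board_red below 0.0715 m and angle between each of tin_red_1_mid, tin_red_3_mid's own z axis and vertical below 0.1 rad and x of tin_red_3_mid in the frame of board_red between -0.058 and 0.058 m and y of tin_red_3_mid in the frame of board_red between -0.18 and 0.11 m) or (height (world z) of tin_red_3_mid above 0.1975 m and angle between tin_red_3_mid's own z axis and vertical below 0.3 rad and contact force between tin_red_3 and the fingers above 1 N and linear speed of tin_red_3 below 0.05 m/s and contact force between each of board_blue, board_red, tin_blue_1, tin_blue_2, tin_blue_3, tin_red_1, tin_red_2 and tin_red_3 below 0.3 N and x of tin_red_1_mid in the frame of board_red between -0.058 and 0.058 m and y of tin_red_1_mid in the frame of board_red between -0.18 and 0.11 m and z of each of tin_red_1_mid, tin_red_2_mid in the frame of board_red below 0.0715 m and angle between each of tin_red_1_mid, tin_red_2_mid's own z axis and vertical below 0.1 rad and x of tin_red_2_mid in the frame of board_red between -0.058 and 0.058 m and y of tin_red_2_mid in the frame of board_red between -0.18 and 0.11 m)))) and distance of each of bowl_blue_mid, bowl_red_mid from where it was at the start of the episode below 0.03 m); the arm keeps its last pose, push and grip.
It fails at once if a bowl is shifted by more than 3 cm (distance of any of bowl_blue_mid, bowl_red_mid from where it was at the start of the episode above 0.03 m).
It fails at once if a tin is tipped by more than 0.8 rad (angle between any of tin_blue_1_mid, tin_blue_2_mid, tin_blue_3_mid, tin_red_1_mid, tin_red_2_mid, tin_red_3_mid's own z axis and vertical above 0.8 rad).
It also fails if it takes over 67 s, if anything falls off the work surface, if the arm or the gripper's body presses on something with over 40 N, if the wrist force passes 120 N, or if a joint passes its speed limit or range.

### The arm

A 7-joint arm with a two-finger parallel gripper is mounted at the origin on the work surface. World frame = base frame: x ahead of the robot, y to its left, z up, the work surface at z = 0. Lengths are in m, angles in rad, forces in N, time in s.
With the tool pointing down it reaches from about 0.425 to 0.925 m from the base axis. Payload 6.8 kg.
Tool frame: the origin (TCP) lies midway between the tips of the shut fingers; the grasp point (between the pads) lies 19 mm behind it; x points along the fingers, y is the direction in which the jaws open and shut, and the axes are right-handed (so a half turn about x gives the same grasp; the last joint's range is limited). The gripper opens to 85 mm and grips with 20 to 120 N. Pads are 22 mm wide; open, the fingers measure 114 mm over their backs; the gripper's body (76 mm by 85 mm) begins 54 mm behind the grasp point. The pads swing forward as they close: fully open they stand 13 mm farther back than shut.
Start: joints at [1.17, 0.477, 0.022, 1.555, -0.011, 1.109, -0.083], TCP at [0.195, -0.646, 0.231] pointing down, gripper open.
Joint ranges: [-2.96, 2.96], [-0.34, 2.1], [-1.41, 1.46], [0.24, 2.44], [-1.37, 4.51], [0.17, 1.92], [-2.96, 2.96]. Speed limits (rad/s): [2.39, 2.39, 3.14, 3.14, 3.14, 3.14, 3.14].

### API

Orientations are given as [roll, pitch, yaw] about the fixed x, y, z axes, in that order (R = Rz(yaw) Ry(pitch) Rx(roll)).
In Python, from workcell import sensors, vision, workorder, spotter gives the robot as it stands.
- The arm moves only by the shell command python3 -m inch 'ROWS' [OPENING] [FORCE]. ROWS is JSON, a list of rows, each a list of 6 numbers: the shift along the tool's x, y, z scaled (see below), then the turn, a rotation vector about the tool's x, y, z scaled (see below). In form: [[x, y, z, ax, ay, az], ...]. A call has 1 to 20 rows; each row shifts and turns the commanded pose from where the row before left it, along the tool's axes as they then stand; what a row does not reach is not made up. The controller multiplies each number of a shift by 200 mm and each number of a turn by 0.08 rad. A row lasts 1/12 s, in which the tool goes at most 41.7 mm and 7.16 degrees, less where a joint would pass 70% of its speed; a pose out of reach is approached as far as the arm can. A call with a number of a shift or a turn outside -1 to 1 is refused whole. A call with a gripper value outside its range is refused whole. OPENING is the opening, from 0 (shut) to 1 (fully open), set as the call begins (- or left out, the last holds). The fingers move at their own pace and stop on an object; FORCE is the grip in N (left out, the last holds). Time passes only in rows, so rows that do not move let the fingers close. It gives the time, the measured TCP pose, the force and the opening at its end, in the units of the state.
- sensors.sense(): the state, without advancing time (a new reading comes with each control period).
- vision.camera(name): name is "scene" or "top"; returns (picture, depth): 400x640x3 uint8, red, green, blue; 400x640 float32, m along the optical axis (not along the pixel's ray), 0 where there is no reading.
- vision.camera_model(name): a dict with "camera_matrix" (3x3 intrinsics, pixels), "k1" (the pictures are not rectified: a ray, as slopes to the right and down, at radius r is drawn at 1 + k1 r^2 times it, then the intrinsics apply), "R" (3x3) and "t" (3): a world point X has camera coordinates R X + t. Camera axes: x right, y down, z forward; pixel columns grow to the right and rows downward; lengths in m; the calibration is good to about 2 mm. A picture is of the moment at which its call begins. camera_model takes no time and is no camera call.
- workorder.close_job(): hands the job in, once; it reports no verdict.
Trained networks look in the newest picture that a camera, given by its name, has taken for a name from the list of things; names that differ only in an ending like _2 or _b are one class to them, and where a whole thing is asked for, a point or a joint stands for the part that bears it (a point fixed in the world has none). Each returns a list of dicts, best first, with "conf" (0 to 1); they miss things now and then, are a little off and sometimes report something else, mostly with a low value. They report only what shows in the picture. A call takes as long as a camera call. They do not tell look-alikes from the thing itself.
- spotter.look_for(camera, label): "uv" ([column, row] in pixels, amid what is visible of it).
The state is a dict: "time": time; "q": joint angles; "joint_vel": joint speeds; "tau": joint torques, N m; "eef_pos": TCP position; "tool_rot": TCP orientation; "wrist_force": force on the tool from outside, world axes, zero at the start; "ft_torque": the same for the moment, N m; "gripper_width": opening from 0.0 (shut) to 1.0 (fully open).
Only numpy, scipy, OpenCV 4.12 (cv2) and the standard library are available. Lean on these libraries where they do the work, as an engineer would, in place of code of your own. Each camera call takes 0.05 s, during which the arm holds its last target.

## Working session

There is one attempt and no reset: what is moved stays moved. The work goes in short steps, Python scripts to look and compute and a shell command to move; the robot and the scene stay as the last step left them, time stands still between calls to the robot, and variables do not carry over. Pictures are saved under pics/ and viewed, and the job is handed in when it is done.

```bash
ls; mkdir -p pics
python3 - <<'E'
from workcell import sensors, vision
import cv2, numpy as np, json
s=sensors.sense(); print(s)
for n in ("scene","top"):
    p,d=vision.camera(n); cv2.imwrite(f"pics/{n}0.png",p[:,:,::-1]); np.savez(f"{n}0.npz",p=p,d=d)
    print(n,{k:np.round(v,4).tolist() for k,v in vision.camera_model(n).items()})
E
```

```text
pics
{'time': 0.0, 'q': array([ 1.1699051 ,  0.47777301,  0.02235572,  1.55643927, -0.01151087,
        1.1093328 , -0.08308636]), 'joint_vel': array([ 0.00124178,  0.00244622,  0.00045348, -0.00181363,  0.00036185,
       -0.0019176 , -0.00166327]), 'tau': array([-3.65536926e-04, -5.96435988e+01,  1.60784148e+00, -2.81193280e+01,
        1.24160311e-02,  9.46812186e-03,  1.04761077e-05]), 'eef_pos': array([ 0.19462961, -0.64570963,  0.23034935]), 'tool_rot': array([-1.498068  ,  1.56897223,  1.93633219]), 'wrist_force': array([ 0.1928721 , -0.40490161, -0.09342383]), 'ft_torque': array([0.02976189, 0.00131409, 0.00106891]), 'gripper_width': 1.0029024759477183}
scene {'camera_matrix': [[431.498, 0.0, 322.5039], [0.0, 431.498, 195.3463], [0.0, 0.0, 1.0]], 'k1': 0.0248, 'R': [[0.0527, 0.9985, -0.0123], [0.8129, -0.05, -0.5803], [-0.5801, 0.0206, -0.8143]], 't': [0.0115, -0.4544, 1.6075]}
top {'camera_matrix': [[515.9024, 0.0, 315.2013], [0.0, 515.9024, 204.5524], [0.0, 0.0, 1.0]], 'k1': -0.1495, 'R': [[0.0023, -1.0, 0.0036], [-0.9949, -0.0027, -0.1013], [0.1013, -0.0034, -0.9949]], 't': [-0.0339, 0.6242, 1.4643]}
```

View pics/scene0.png

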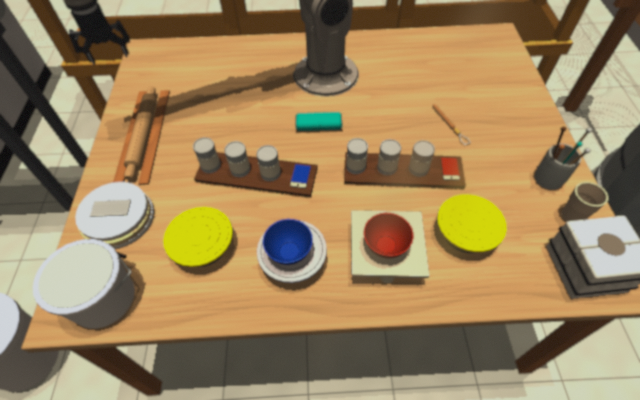

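View pics/top0.png

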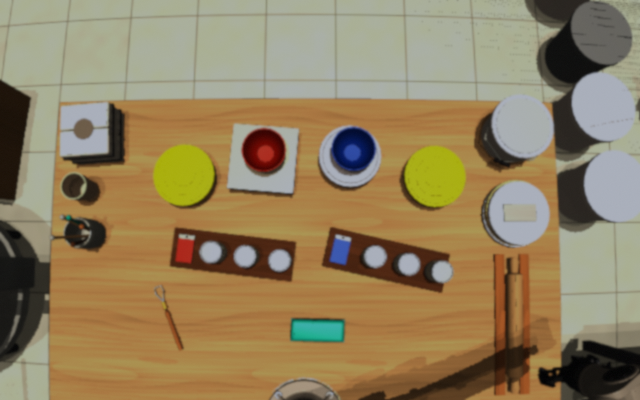

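The scene picture shows the blue bowl (288,245) on the round aluminium wheel and the red bowl (388,237) on the square shelf, so the board I want is the blue one. In the top picture its tile is at (340,250) and its tins at about (375,257), (408,265) and (441,272). Next I'll measure their positions.

```bash
cat > h.py <<'E'
import numpy as np, cv2
from workcell import vision
from scipy.optimize import least_squares
def ray(n,uv):
    m=vision.camera_model(n); K=np.array(m["camera_matrix"]);R=np.array(m["R"]);t=np.array(m["t"])
    p=cv2.undistortPoints(np.array([[uv]],float),K,np.array([m["k1"],0,0,0,0.]))[0,0]
    return -R.T@t, R.T@np.array([p[0],p[1],1.]), R, t
def back(n,uv,z):           # depth z -> world
    c,d,R,t=ray(n,uv); return c+d*z
def plane(n,uv,h):
    c,d,R,t=ray(n,uv); return c+d*(h-c[2])/d[2]
def tri(a,b):
    c1,d1,_,_=ray("scene",a); c2,d2,_,_=ray("top",b)
    s=np.linalg.lstsq(np.stack([d1,-d2],1),c2-c1,rcond=None)[0]
    p,q=c1+d1*s[0],c2+d2*s[1]; return (p+q)/2,np.linalg.norm(p-q)
def cloud(n,d):
    m=vision.camera_model(n);K=np.array(m["camera_matrix"]);R=np.array(m["R"]);t=np.array(m["t"])
    v,u=np.nonzero(d>0); p=cv2.undistortPoints(np.stack([u,v],1).astype(float)[:,None],K,np.array([m["k1"],0,0,0,0.]))[:,0]
    z=d[v,u]; X=np.c_[p*z[:,None],z]; return (X-t)@R,u,v   # R^T (X-t)
E
python3 - <<'E'
from h import *
from workcell import spotter
S=[];T=[]
for c in("scene","top"):
    for l in ("tin_blue_1_mid","wheel","board_blue"):
        r=spotter.look_for(c,l); print(c,l,[(np.round(x["uv"]).tolist(),round(x["conf"],2)) for x in r])
for n in("scene","top"):
    d=np.load(f"{n}0.npz")["d"]; P,u,v=cloud(n,d)
    for nm,lo,hi in(("lid",.105,.125),("board",.012,.0255)):
        m=(P[:,2]>lo)&(P[:,2]<hi)&(P[:,0]>.35)&(P[:,0]<.62)&(abs(P[:,1])<.45)
        img=np.zeros((400,640),np.uint8); img[v[m],u[m]]=1
        k,lab,st,ce=cv2.connectedComponentsWithStats(img)
        for i in range(1,k):
            if st[i,4]>40:
                q=P[m][lab[v[m],u[m]]==i]; mn,mx=q.min(0),q.max(0)
                print(n,nm,st[i,4],"uv",ce[i].round(1),"mean",q.mean(0).round(4),"bbmid",((mn+mx)/2).round(4),"ext",(mx-mn).round(3))
E
```

```text
scene tin_blue_1_mid [([266.0, 164.0], 0.62)]
scene wheel [([472.0, 224.0], 0.89), ([198.0, 236.0], 0.78)]
scene board_blue [([269.0, 182.0], 0.95), ([418.0, 176.0], 0.35)]
top tin_blue_1_mid [([371.0, 258.0], 0.85)]
top wheel [([436.0, 178.0], 0.8), ([182.0, 175.0], 0.77), ([339.0, 167.0], 0.62)]
top board_blue [([384.0, 255.0], 0.6)]
scene lid 288 uv [203.3 145.8] mean [ 0.4377 -0.3797  0.1109] bbmid [ 0.4379 -0.3797  0.1109] ext [0.064 0.06  0.011]
scene lid 298 uv [357.1 146.4] mean [0.4687 0.0651 0.1114] bbmid [0.4661 0.0648 0.1123] ext [0.065 0.059 0.014]
scene lid 298 uv [390.2 147.6] mean [0.4797 0.1594 0.1116] bbmid [0.4783 0.1595 0.1114] ext [0.065 0.059 0.012]
scene lid 297 uv [234.9 149.6] mean [ 0.4584 -0.2872  0.111 ] bbmid [ 0.4552 -0.2877  0.1114] ext [0.065 0.06  0.013]
scene lid 298 uv [423.3 148.9] mean [0.4909 0.253  0.1119] bbmid [0.4903 0.253  0.1118] ext [0.063 0.061 0.012]
scene lid 302 uv [266.7 153.5] mean [ 0.4793 -0.1952  0.1114] bbmid [ 0.478  -0.1952  0.1112] ext [0.062 0.059 0.012]
scene board 2190 uv [259.1 176.5] mean [ 0.4878 -0.2292  0.0187] bbmid [
[... 373 characters left out ...]
06  0.017]
top lid 371 uv [374.9 256.4] mean [ 0.4745 -0.1951  0.1131] bbmid [ 0.4742 -0.1952  0.1141] ext [0.057 0.056 0.018]
top lid 394 uv [279.3 260.2] mean [0.4638 0.0651 0.1128] bbmid [0.4643 0.0648 0.114 ] ext [0.06  0.057 0.018]
top lid 387 uv [408.3 263.9] mean [ 0.4537 -0.2866  0.1128] bbmid [ 0.4536 -0.2859  0.1135] ext [0.06  0.061 0.017]
top lid 398 uv [441.9 271.2] mean [ 0.4333 -0.3799  0.1127] bbmid [ 0.434  -0.3802  0.1133] ext [0.06  0.063 0.017]
top board 2989 uv [383.6 259.4] mean [ 0.4657 -0.2318  0.0197] bbmid [ 0.4651 -0.2389  0.0188] ext [0.19  0.373 0.013]
top board 2955 uv [234.6 254. ] mean [0.4805 0.2024 0.0197] bbmid [0.4791 0.2096 0.0187] ext [0.152 0.367 0.013]
```

```bash
cat > plan.py <<'E'
import numpy as np,sys
from scipy.spatial.transform import Rotation as Ro
from workcell import sensors
def plan(x,y,z,row):  # row: unit vec along tin row (xy); wants tool x down, tool y perpendicular to row
    s=sensors.sense(); R=Ro.from_euler("xyz",s["tool_rot"]).as_matrix(); p=s["eef_pos"]
    a=np.array([0,0,-1.]); best=None
    for sg in(1,-1):
        yy=sg*np.array([row[1],-row[0],0]); yy/=np.linalg.norm(yy)
        G=np.c_[a,yy,np.cross(a,yy)]; w=Ro.from_matrix(R.T@G).as_rotvec()
        if best is None or np.linalg.norm(w)<np.linalg.norm(best[0]): best=(w,G)
    w,G=best; d=np.array([x,y,z])-p
    print("t",round(s["time"],2),"pos",p.round(4),"rot needed (units .08)",(w/.08).round(2))
    print("shift total units(200mm) tool-now",(R.T@d/.2).round(3)," tool-goal",(G.T@d/.2).round(3),"|d|mm",(np.linalg.norm(d)*1e3).round(1))
    print("tool axes now",R.round(3).tolist(),"q",s["q"].round(2),"F",s["wrist_force"].round(2),"grip",round(s["gripper_width"],3))
E
python3 -c "
from plan import *
plan(.475,-.195,.2,(.041,.185))"
```

```text
t 0.4 pos [ 0.1948 -0.6462  0.2312] rot needed (units .08) [-13.25  -0.     0.  ]
shift total units(200mm) tool-now [ 0.156 -1.756 -1.993]  tool-goal [ 0.156  0.88  -2.506] |d|mm 532.1
tool axes now [[-0.0, 0.289, -0.957], [0.0, -0.957, -0.289], [-1.0, -0.0, 0.0]] q [ 1.17  0.48  0.02  1.56 -0.01  1.11 -0.08] F [0.11 0.31 1.55] grip 0.998
```

```bash
python3 -m inch '[[0,-0.125,-0.142,0,0,0],[0,-0.125,-0.142,0,0,0],[0,-0.125,-0.142,0,0,0],[0,-0.125,-0.142,0,0,0],[0,-0.125,-0.142,0,0,0],[0,-0.125,-0.142,0,0,0],[0,-0.125,-0.142,0,0,0],[0,-0.125,-0.142,0,0,0],[0,-0.125,-0.142,0,0,0],[0,-0.125,-0.142,0,0,0],[0,-0.125,-0.142,0,0,0],[0,-0.125,-0.142,0,0,0],[0,-0.125,-0.142,0,0,0],[0,-0.125,-0.142,0,0,0]]' 1 60
python3 -m inch '[[0,0,0,-1,0,0],[0,0,0,-1,0,0],[0,0,0,-1,0,0],[0,0,0,-1,0,0],[0,0,0,-1,0,0],[0,0,0,-1,0,0],[0,0,0,-1,0,0],[0,0,0,-1,0,0],[0,0,0,-1,0,0],[0,0,0,-1,0,0],[0,0,0,-1,0,0],[0,0,0,-1,0,0],[0,0,0,-1,0,0],[0,0,0,0,0,0]]'
python3 -c "
from plan import *
plan(.475,-.195,.06,(.041,.185))"
```

```text
time: 1.57
eef_pos: [0.4752, -0.1948, 0.2317]
tool_rot: [2.319, 1.57, -0.53]
wrist_force: [1.0, -0.1, -0.1]
gripper_width: 1.004
time: 2.73
eef_pos: [0.4745, -0.1965, 0.2314]
tool_rot: [1.596, 1.571, -0.21]
wrist_force: [-0.3, -0.0, -0.3]
gripper_width: 0.998
t 2.73 pos [ 0.4745 -0.1965  0.2314] rot needed (units .08) [-0.22 -0.   -0.  ]
shift total units(200mm) tool-now [ 0.857  0.001 -0.008]  tool-goal [ 0.857  0.001 -0.008] |d|mm 171.4
tool axes now [[0.0, 0.972, -0.233], [-0.0, -0.233, -0.972], [-1.0, 0.0, -0.0]] q [ 0.61  0.24 -0.39  1.92  0.11  1.01 -0.07] F [-0.33 -0.01 -0.27] grip 0.998
```

```bash
python3 -m inch '[[0.1,0,-0.008,-0.22,0,0],[0.12,0,0,0,0,0],[0.12,0,0,0,0,0],[0.12,0,0,0,0,0],[0.12,0,0,0,0,0],[0.1,0,0,0,0,0],[0.1,0,0,0,0,0],[0.07,0,0,0,0,0],[0,0,0,0,0,0]]'
python3 -m inch '[[0,0,0,0,0,0],[0,0,0,0,0,0],[0,0,0,0,0,0],[0,0,0,0,0,0],[0,0,0,0,0,0],[0,0,0,0,0,0],[0,0,0,0,0,0],[0,0,0,0,0,0]]' 0 60
```

```text
time: 3.48
eef_pos: [0.473, -0.1943, 0.0588]
tool_rot: [-1.682, 1.566, 2.807]
wrist_force: [-0.8, 0.0, -0.3]
gripper_width: 1.001
time: 4.15
eef_pos: [0.4755, -0.1951, 0.0627]
tool_rot: [1.32, 1.569, -0.472]
wrist_force: [-2.4, 1.9, 7.3]
gripper_width: 0.705
```

```bash
python3 -c "
from plan import *
plan(.475,-.195,.062,(.041,.185))"
```

```text
t 4.15 pos [ 0.4755 -0.1951  0.0627] rot needed (units .08) [-0.04  0.01 -0.02]
shift total units(200mm) tool-now [ 0.003 -0.002  0.   ]  tool-goal [ 0.003 -0.002  0.   ] |d|mm 0.8
tool axes now [[0.002, 0.976, -0.219], [-0.001, -0.219, -0.976], [-1.0, 0.002, 0.0]] q [ 0.54  0.47 -0.34  2.05  0.25  0.65 -0.18] F [-2.36  1.89  7.28] grip 0.705
```

```bash
python3 -m inch '[[-0.04,0,0,0,0,0],[-0.04,0,0,0,0,0],[-0.04,0,0,0,0,0],[-0.04,0,0,0,0,0],[-0.04,0,0,0,0,0],[0,0,0,0,0,0],[0,0,0,0,0,0],[0,0,0,0,0,0],[0,0,0,0,0,0],[0,0,0,0,0,0],[0,0,0,0,0,0]]' 0 60
for i in 1 2 3 4; do python3 -m inch '[[0,0,0,0,0,0]]' | grep -v rot; done
python3 - <<'E'
from h import *
for n in("scene","top"):
    p,d=vision.camera(n); cv2.imwrite(f"pics/{n}1.png",p[:,:,::-1])
E
```

```text
time: 5.07
eef_pos: [0.4746, -0.1948, 0.1009]
tool_rot: [-1.768, 1.57, 2.724]
wrist_force: [0.9, -0.3, -5.8]
gripper_width: 0.708
time: 5.15
eef_pos: [0.4747, -0.1948, 0.101]
wrist_force: [0.6, -0.3, -6.4]
gripper_width: 0.705
time: 5.23
eef_pos: [0.4748, -0.1948, 0.1011]
wrist_force: [0.6, -0.2, -5.7]
gripper_width: 0.704
time: 5.32
eef_pos: [0.4749, -0.1948, 0.1012]
wrist_force: [-0.0, 0.1, -6.2]
gripper_width: 0.705
time: 5.4
eef_pos: [0.4749, -0.1948, 0.1013]
wrist_force: [-0.3, -0.4, -6.3]
gripper_width: 0.706
```

View pics/scene1.png

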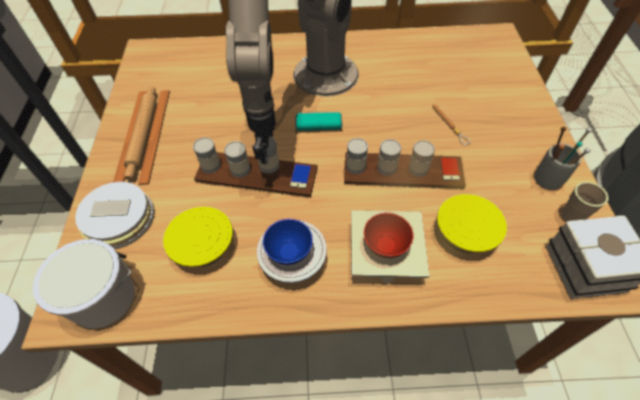

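The scene picture shows the tin at (268,155) in the gripper with its neighbours undisturbed, and the force reads about 6.1 N. I'll set it down now.

```bash
python3 -m inch '[[0.04,0,0,0,0,0],[0.04,0,0,0,0,0],[0.04,0,0,0,0,0],[0.04,0,0,0,0,0],[0.015,0,0,0,0,0],[0.01,0,0,0,0,0],[0,0,0,0,0,0],[0,0,0,0,0,0],[0,0,0,0,0,0]]' 0 60
python3 -m inch '[[0.005,0,0,0,0,0],[0,0,0,0,0,0],[0,0,0,0,0,0]]'
```

```text
time: 6.25
eef_pos: [0.4752, -0.195, 0.0646]
tool_rot: [1.463, 1.57, -0.329]
wrist_force: [0.3, 0.1, -5.8]
gripper_width: 0.705
time: 6.5
eef_pos: [0.475, -0.1949, 0.0635]
tool_rot: [1.281, 1.57, -0.51]
wrist_force: [0.8, 1.3, -5.1]
gripper_width: 0.706
```

```bash
python3 -m inch '[[0.005,0,0,0,0,0],[0,0,0,0,0,0],[0,0,0,0,0,0]]'
python3 -m inch '[[0.005,0,0,0,0,0],[0,0,0,0,0,0],[0,0,0,0,0,0]]'
```

```text
time: 6.75
eef_pos: [0.4751, -0.195, 0.0627]
tool_rot: [1.07, 1.57, -0.721]
wrist_force: [-2.6, 1.5, 1.7]
gripper_width: 0.704
time: 7.0
eef_pos: [0.4751, -0.195, 0.0627]
tool_rot: [0.57, 1.57, -1.222]
wrist_force: [-6.5, 1.6, 13.2]
gripper_width: 0.699
```

Contact with the board is confirmed by the force turning positive. I'll open, rise and move along the row to tin 2.

```bash
python3 -m inch '[[0,0,0,0,0,0],[0,0,0,0,0,0],[0,0,0,0,0,0],[0,0,0,0,0,0],[0,0,0,0,0,0],[-0.08,0,0,0,0,0],[-0.12,0,0,0,0,0],[-0.12,0,0,0,0,0],[-0.12,0,0,0,0,0],[-0.12,0,0,0,0,0],[-0.12,0,0,0,0,0],[0,0,0,0,0,0]]' 1 60
python3 -c "
from plan import *
plan(.455,-.287,.062,(.041,.185))"
```

```text
time: 8.0
eef_pos: [0.4777, -0.1956, 0.2019]
tool_rot: [1.429, 1.563, -0.362]
wrist_force: [0.1, 1.1, -0.3]
gripper_width: 0.998
t 8.0 pos [ 0.4777 -0.1956  0.2019] rot needed (units .08) [-0.03  0.01 -0.1 ]
shift total units(200mm) tool-now [ 0.7   -0.016  0.47 ]  tool-goal [ 0.699 -0.012  0.471] |d|mm 168.6
tool axes now [[0.007, 0.976, -0.219], [-0.003, -0.219, -0.976], [-1.0, 0.008, 0.001]] q [ 0.61  0.27 -0.4   1.95  0.13  0.94 -0.08] F [ 0.14  1.05 -0.26] grip 0.998
```

```bash
python3 -m inch '[[0,0,0.09,0,0,0],[0,0,0.13,0,0,0],[0,0,0.13,0,0,0],[0,0,0.12,0,0,0],[0,0,0,0,0,0],[0,0,0,0,0,0],[0,0,0,0,0,0]]'
python3 - <<'E'
from h import *
from plan import *
plan(.455,-.287,.062,(.041,.185))
p,d=vision.camera("top"); cv2.imwrite("pics/top2.png",p[:,:,::-1])
p,d=vision.camera("scene"); cv2.imwrite("pics/scene2.png",p[:,:,::-1])
E
```

```text
time: 8.58
eef_pos: [0.4543, -0.2859, 0.1968]
tool_rot: [-2.45, 1.57, 2.042]
wrist_force: [-0.6, 1.0, 0.2]
gripper_width: 1.001
t 8.58 pos [ 0.4543 -0.2859  0.1968] rot needed (units .08) [-0.02 -0.01  0.01]
shift total units(200mm) tool-now [0.674 0.005 0.005]  tool-goal [0.674 0.005 0.005] |d|mm 134.8
tool axes now [[-0.0, 0.976, -0.218], [0.001, -0.218, -0.976], [-1.0, -0.001, -0.001]] q [ 0.73  0.31 -0.35  1.9   0.13  0.95  0.11] F [-0.63  1.03  0.24] grip 1.001
```

View pics/scene2.png

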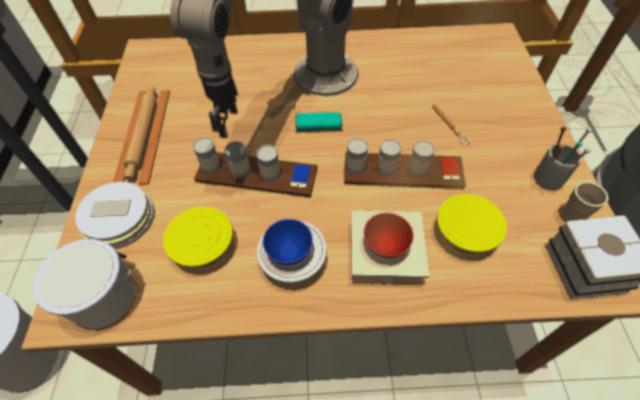

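Tin 1 is back at (267,160), upright where it was, and tin 2 at (236,157) is under the gripper. I'll grasp tin 2.

```bash
python3 -m inch '[[0.08,0.005,0.005,0,0,0],[0.12,0,0,0,0,0],[0.12,0,0,0,0,0],[0.12,0,0,0,0,0],[0.1,0,0,0,0,0],[0.08,0,0,0,0,0],[0.05,0,0,0,0,0],[0,0,0,0,0,0],[0,0,0,0,0,0]]'
python3 -m inch '[[0,0,0,0,0,0],[0,0,0,0,0,0],[0,0,0,0,0,0],[0,0,0,0,0,0],[0,0,0,0,0,0],[0,0,0,0,0,0],[0,0,0,0,0,0],[0,0,0,0,0,0]]' 0 60
python3 -m inch '[[-0.04,0,0,0,0,0],[-0.04,0,0,0,0,0],[-0.04,0,0,0,0,0],[-0.04,0,0,0,0,0],[-0.04,0,0,0,0,0],[0,0,0,0,0,0],[0,0,0,0,0,0],[0,0,0,0,0,0],[0,0,0,0,0,0],[0,0,0,0,0,0],[0,0,0,0,0,0]]' 0 60
for i in 1 2 3 4; do python3 -m inch '[[0,0,0,0,0,0]]' | grep -v rot; done
```

```text
time: 9.43
eef_pos: [0.4554, -0.2872, 0.0634]
tool_rot: [-2.508, 1.57, 1.985]
wrist_force: [0.1, 0.4, 0.3]
gripper_width: 1.001
time: 10.1
eef_pos: [0.4558, -0.2882, 0.0647]
tool_rot: [1.183, 1.569, -0.609]
wrist_force: [-0.3, -0.1, 5.8]
gripper_width: 0.695
time: 11.02
eef_pos: [0.4549, -0.2876, 0.1029]
tool_rot: [-1.953, 1.57, 2.539]
wrist_force: [-0.1, -0.2, -2.5]
gripper_width: 0.693
time: 11.1
eef_pos: [0.455, -0.2877, 0.103]
wrist_force: [0.0, 0.6, -2.2]
gripper_width: 0.698
time: 11.18
eef_pos: [0.455, -0.2877, 0.1031]
wrist_force: [-0.0, -0.3, -3.5]
gripper_width: 0.698
time: 11.27
eef_pos: [0.455, -0.2878, 0.1032]
wrist_force: [0.6, 0.4, -3.4]
gripper_width: 0.69
time: 11.35
eef_pos: [0.4551, -0.2878, 0.1033]
wrist_force: [0.4, -0.1, -2.2]
gripper_width: 0.696
```

Tin 2 weighs about 2.8 N. I'll set it down.

```bash
python3 -m inch '[[0.04,0,0,0,0,0],[0.04,0,0,0,0,0],[0.04,0,0,0,0,0],[0.04,0,0,0,0,0],[0.015,0,0,0,0,0],[0.01,0,0,0,0,0],[0.005,0,0,0,0,0],[0,0,0,0,0,0],[0,0,0,0,0,0]]' 0 60
python3 -m inch '[[0.005,0,0,0,0,0],[0,0,0,0,0,0],[0,0,0,0,0,0]]'
```

```text
time: 12.1
eef_pos: [0.4553, -0.2879, 0.0656]
tool_rot: [1.306, 1.57, -0.485]
wrist_force: [0.8, -0.2, -2.9]
gripper_width: 0.693
time: 12.35
eef_pos: [0.4555, -0.288, 0.0647]
tool_rot: [1.315, 1.57, -0.476]
wrist_force: [-0.1, -0.4, -1.2]
gripper_width: 0.695
```

```bash
python3 -m inch '[[0.004,0,0,0,0,0],[0,0,0,0,0,0],[0,0,0,0,0,0]]'
python3 -m inch '[[0,0,0,0,0,0],[0,0,0,0,0,0],[0,0,0,0,0,0],[0,0,0,0,0,0],[0,0,0,0,0,0],[-0.08,0,0,0,0,0],[-0.12,0,0,0,0,0],[-0.12,0,0,0,0,0],[-0.12,0,0,0,0,0],[-0.12,0,0,0,0,0],[-0.12,0,0,0,0,0],[0,0,0,0,0,0],[0,0,0.09,0,0,0],[0,0,0.13,0,0,0],[0,0,0.13,0,0,0],[0,0,0.12,0,0,0],[0,0,0,0,0,0],[0,0,0,0,0,0],[0,0,0,0,0,0]]' 1 60
python3 -c "
from plan import *
plan(.4355,-.380,.062,(.041,.185))"
```

```text
time: 12.6
eef_pos: [0.4555, -0.288, 0.0646]
tool_rot: [1.005, 1.57, -0.787]
wrist_force: [-2.4, 1.8, 7.2]
gripper_width: 0.695
time: 14.18
eef_pos: [0.4346, -0.3787, 0.1989]
tool_rot: [-2.54, 1.57, 1.953]
wrist_force: [-0.1, 0.7, -0.2]
gripper_width: 0.997
t 14.18 pos [ 0.4346 -0.3787  0.1989] rot needed (units .08) [-0.02 -0.01  0.01]
shift total units(200mm) tool-now [0.685 0.006 0.006]  tool-goal [0.685 0.006 0.005] |d|mm 136.9
tool axes now [[-0.0, 0.976, -0.218], [0.001, -0.218, -0.976], [-1.0, -0.001, -0.001]] q [ 0.85  0.37 -0.31  1.81  0.13  0.98  0.27] F [-0.06  0.67 -0.24] grip 0.997
```

```bash
python3 -m inch '[[0.09,0.006,0.006,0,0,0],[0.12,0,0,0,0,0],[0.12,0,0,0,0,0],[0.12,0,0,0,0,0],[0.1,0,0,0,0,0],[0.08,0,0,0,0,0],[0.05,0,0,0,0,0],[0,0,0,0,0,0],[0,0,0,0,0,0]]'
python3 -m inch '[[0,0,0,0,0,0],[0,0,0,0,0,0],[0,0,0,0,0,0],[0,0,0,0,0,0],[0,0,0,0,0,0],[0,0,0,0,0,0],[0,0,0,0,0,0],[0,0,0,0,0,0]]' 0 60
python3 -m inch '[[-0.04,0,0,0,0,0],[-0.04,0,0,0,0,0],[-0.04,0,0,0,0,0],[-0.04,0,0,0,0,0],[-0.04,0,0,0,0,0],[0,0,0,0,0,0],[0,0,0,0,0,0],[0,0,0,0,0,0],[0,0,0,0,0,0],[0,0,0,0,0,0],[0,0,0,0,0,0]]' 0 60
for i in 1 2 3 4; do python3 -m inch '[[0,0,0,0,0,0]]' | grep -v rot; done
```

```text
time: 14.93
eef_pos: [0.4359, -0.3801, 0.0636]
tool_rot: [-2.685, 1.57, 1.808]
wrist_force: [-0.4, 0.3, 0.4]
gripper_width: 0.999
time: 15.6
eef_pos: [0.4363, -0.3816, 0.0651]
tool_rot: [1.076, 1.568, -0.716]
wrist_force: [-1.4, 0.0, 6.4]
gripper_width: 0.699
time: 16.52
eef_pos: [0.4353, -0.3808, 0.1031]
tool_rot: [-2.084, 1.57, 2.408]
wrist_force: [0.3, -0.1, -1.6]
gripper_width: 0.695
time: 16.6
eef_pos: [0.4353, -0.3808, 0.1032]
wrist_force: [-0.4, -0.1, -1.0]
gripper_width: 0.694
time: 16.68
eef_pos: [0.4354, -0.3809, 0.1033]
wrist_force: [-0.3, -0.8, -2.2]
gripper_width: 0.693
time: 16.77
eef_pos: [0.4354, -0.3809, 0.1034]
wrist_force: [0.6, 0.3, -1.7]
gripper_width: 0.694
time: 16.85
eef_pos: [0.4354, -0.3809, 0.1035]
wrist_force: [0.4, -1.3, -1.7]
gripper_width: 0.694
```

Run:
```python
from h import *
p,d=vision.camera("scene"); cv2.imwrite("pics/scene3.png",cv2.resize(p[90:220,150:350,::-1],None,fx=4,fy=4))
```

```text
(no output)
```

View pics/scene3.png

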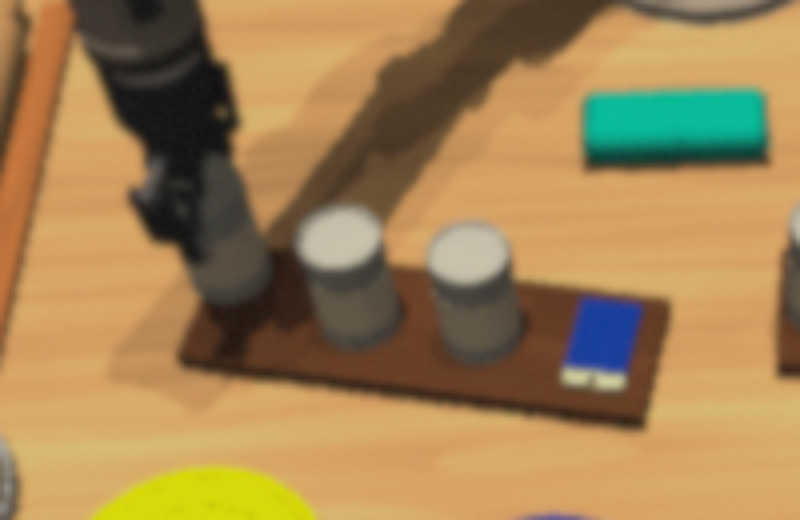

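Tin 3 is clear of the board (its base at (230,290) in the crop, i.e. about (207,162) in the full picture). Tins 1 and 2 stand upright. Tin 3 weighs about 1.7 N, so tin 1, at 6.1 N, is the heaviest. I'll set tin 3 down.

```bash
python3 -m inch '[[0.04,0,0,0,0,0],[0.04,0,0,0,0,0],[0.04,0,0,0,0,0],[0.04,0,0,0,0,0],[0.015,0,0,0,0,0],[0.01,0,0,0,0,0],[0.008,0,0,0,0,0],[0,0,0,0,0,0],[0,0,0,0,0,0],[0,0,0,0,0,0]]' 0 60
python3 -m inch '[[0.004,0,0,0,0,0],[0,0,0,0,0,0],[0,0,0,0,0,0]]'
```

```text
time: 17.73
eef_pos: [0.4357, -0.3811, 0.0651]
tool_rot: [1.178, 1.57, -0.613]
wrist_force: [-0.5, 0.2, -0.5]
gripper_width: 0.697
time: 17.98
eef_pos: [0.4357, -0.3811, 0.0651]
tool_rot: [0.876, 1.57, -0.915]
wrist_force: [-3.2, 2.1, 6.6]
gripper_width: 0.694
```

```bash
python3 -m inch '[[0,0,0,0,0,0],[0,0,0,0,0,0],[0,0,0,0,0,0],[0,0,0,0,0,0],[0,0,0,0,0,0],[-0.08,0,0,0,0,0],[-0.12,0,0,0,0,0],[-0.12,0,0,0,0,0],[-0.12,0,0,0,0,0],[-0.12,0,0,0,0,0],[-0.12,0,0,0,0,0],[0,0,0,0,0,0],[0,0,-0.12,0,0,0],[0,0,-0.16,0,0,0],[0,0,-0.16,0,0,0],[0,0,-0.16,0,0,0],[0,0,-0.16,0,0,0],[0,0,-0.13,0,0,0],[0,0,-0.05,0,0,0],[0,0,0,0,0,0]]' 1 60
python3 -m inch '[[0,0,0,0,0,0],[0,0,0,0,0,0],[0,0,0,0,0,0]]'
python3 -c "
from plan import *
plan(.475,-.195,.062,(.041,.185))"
```

```text
time: 19.65
eef_pos: [0.4772, -0.1947, 0.1999]
tool_rot: [-3.039, 1.57, 1.458]
wrist_force: [-0.4, -1.1, -0.0]
gripper_width: 1.0
time: 19.9
eef_pos: [0.476, -0.1996, 0.1999]
tool_rot: [-0.518, 1.57, -2.312]
wrist_force: [-0.0, -0.6, 0.5]
gripper_width: 1.003
t 19.9 pos [ 0.476  -0.1996  0.1999] rot needed (units .08) [-0.07  0.01  0.  ]
shift total units(200mm) tool-now [ 0.689 -0.01  -0.022]  tool-goal [ 0.689 -0.01  -0.021] |d|mm 137.9
tool axes now [[-0.0, 0.975, -0.222], [-0.001, -0.222, -0.975], [-1.0, -0.0, 0.001]] q [ 0.61  0.28 -0.4   1.94  0.13  0.94 -0.07] F [-0.04 -0.61  0.52] grip 1.003
```

```bash
python3 -m inch '[[0.09,-0.008,-0.02,0,0,0],[0.12,0,0,0,0,0],[0.12,0,0,0,0,0],[0.12,0,0,0,0,0],[0.1,0,0,0,0,0],[0.08,0,0,0,0,0],[0.055,0,0,0,0,0],[0,0,0,0,0,0],[0,0,0,0,0,0]]'
python3 -m inch '[[0,0,0,0,0,0],[0,0,0,0,0,0],[0,0,0,0,0,0],[0,0,0,0,0,0],[0,0,0,0,0,0],[0,0,0,0,0,0],[0,0,0,0,0,0],[0,0,0,0,0,0]]' 0 70
python3 -m inch '[[-0.04,0,0,0,0,0],[-0.06,0,0,0,0,0],[-0.08,0,0,0,0,0],[-0.1,0,0,0,0,0],[-0.12,0,0,0,0,0],[-0.12,0,0,0,0,0],[-0.12,0,0,0,0,0],[-0.1,0,0,0,0,0],[-0.08,0,0,0,0,0],[-0.05,0,0,0,0,0],[0,0,0,0,0,0],[0,0,0,0,0,0],[0,0,0,0,0,0],[0,0,0,0,0,0],[0,0,0,0,0,0],[0,0,0,0,0,0],[0,0,0,0,0,0]]' 0 70
python3 - <<'E'
from h import *
from plan import *
plan(.475,-.195,.2,(.041,.185))
Q=[]
for n in("scene","top"):
    p,d=vision.camera(n); cv2.imwrite(f"pics/{n}4.png",p[:,:,::-1]); P,u,v=cloud(n,d)
    m=(P[:,2]>.105)&(P[:,2]<.125)&(P[:,0]>.35)&(P[:,0]<.62)&(abs(P[:,1])<.45)
    img=np.zeros((400,640),np.uint8); img[v[m],u[m]]=1
    k,lab,st,ce=cv2.connectedComponentsWithStats(img)
    for i in range(1,k):
        if st[i,4]>40: print(n,st[i,4],P[m][lab[v[m],u[m]]==i].mean(0).round(4))
E
```

```text
time: 20.65
eef_pos: [0.4756, -0.1939, 0.063]
tool_rot: [-1.478, 1.57, 3.013]
wrist_force: [-0.1, 0.7, 0.6]
gripper_width: 1.001
time: 21.32
eef_pos: [0.4763, -0.1937, 0.0646]
tool_rot: [1.054, 1.569, -0.738]
wrist_force: [-2.7, 0.7, 7.1]
gripper_width: 0.699
time: 22.73
eef_pos: [0.4757, -0.1932, 0.2366]
tool_rot: [-1.85, 1.57, 2.642]
wrist_force: [-0.7, -0.1, -6.1]
gripper_width: 0.702
t 22.73 pos [ 0.4757 -0.1932  0.2366] rot needed (units .08) [-0.03 -0.    0.01]
shift total units(200mm) tool-now [ 0.183 -0.001  0.01 ]  tool-goal [ 0.183 -0.001  0.01 ] |d|mm 36.6
tool axes now [[-0.001, 0.976, -0.219], [0.0, -0.219, -0.976], [-1.0, -0.001, -0.0]] q [ 0.62  0.24 -0.41  1.91  0.11  1.02 -0.06] F [-0.67 -0.1  -6.1 ] grip 0.702
scene 291 [ 0.4404 -0.38    0.111 ]
scene 299 [0.4688 0.065  0.1115]
scene 295 [0.4794 0.1592 0.1116]
scene 301 [0.4906 0.2529 0.1115]
scene 299 [ 0.4605 -0.2876  0.1113]
top 382 [0.4848 0.254  0.1129]
top 400 [0.4745 0.1603 0.1125]
top 389 [0.4638 0.065  0.1129]
top 396 [ 0.4361 -0.3801  0.113 ]
```

View pics/scene4.png

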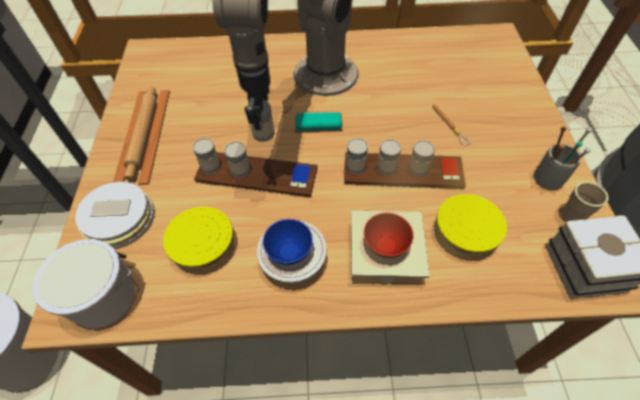

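The picture shows tin 1 held upright at (262,125), clear of everything. Tins 2 and 3 stand on their board at (236,155) and (205,152), and the red tins and both bowls haven't moved. I'm handing in.

```bash
python3 -m inch '[[0,0,0,0,0,0],[0,0,0,0,0,0],[0,0,0,0,0,0]]' && python3 -c "
from workcell import workorder; print(workorder.close_job())"
```

```text
time: 23.08
eef_pos: [0.4759, -0.1932, 0.2371]
tool_rot: [1.231, 1.571, -0.561]
wrist_force: [0.0, 0.2, -6.0]
gripper_width: 0.703
the job is handed in; nothing more can be done
None
```

The job is handed in with the arm still holding the heaviest blue-board tin in the air. The blue bowl stands on the aluminium wheel, so I hefted the three tins on the blue tile's board, starting next to the tile. They weighed about 6.1 N, 2.8 N and 1.7 N, and I put each back on the board, so tin 1, next to the tile, is the heaviest.

**Last checks (23.1 s):**
- **Held tin:** the force reads 6.0 N down and the jaws have stopped on the tin (opening 0.70). It looks upright, and its base is about 19 cm above the table, worked out from how far the arm rose.
- **Companions:** tins 2 and 3 stand on their board within 3 mm of where they started. For tin 2 this comes from the scene camera only, because the top camera did not show its lid.
- **Left alone:** the red board's tins are unchanged to within 1 mm, and the bowls look unmoved in the picture.

No check failed. The two cameras differ by about 4 mm in x on where the tins stand, which made no difference to the grasps.

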